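# Nip the glued wrapper end of a chocolate bar in the screw press

### The arm

A 6-joint arm with a two-finger parallel gripper is mounted at the origin on a cart in front of the work surface, level with it; the furniture and walls round the work are solid. World frame = base frame: x ahead of the robot, y to its left, z up, the work surface at z = 0. Lengths are in m, angles in rad, forces in N, time in s.
With the tool pointing down it reaches from about 0.325 to 0.9 m from the base axis. Payload 6.1 kg.
Tool frame: the origin (TCP) lies midway between the tips of the shut fingers; the grasp point (between the pads) lies grasp_offset behind it (grasp_offset is the distance from the TCP to the grasp point, in m); z points along the fingers, y is the line along which they close (so a half turn about z gives the same grasp; the last joint's range is limited). The gripper opens to 87 mm and grips with 3 to 60 N. Pads are 19 mm wide; open, the fingers measure 117 mm over their backs; the gripper's body (75 mm by 190 mm) begins 51 mm behind the grasp point.
Start: joints at [-1.264, 0.22, 1.526, -0, 1.395, -0.126], TCP at [0.262, -0.567, 0.223] pointing down, gripper open.
Joint ranges: [-2.98, 2.98], [-0.91, 2.08], [0.09, 2.57], [-1.24, 4.39], [0.2, 2.65], [-2.68, 2.68]. Speed limits (rad/s): [2.57, 2.57, 3.01, 3.14, 3.14, 3.14].

### API

Orientations are given as a 3x3 rotation matrix whose columns are the frame's x, y, z axes.
In Python, from rig import sense, snapshot, camera_params, job_done, outline_of, grasp_offset gives the robot as it stands.
- The arm moves only by the shell command python3 -m crank 'ROWS'. ROWS is a JSON list that holds a single list of rows (three levels of brackets), with 1 to 8 rows, each of 7 numbers: dx, dy, dz in shares of 1 m (1.0 is 1 m), then a rotation vector rx, ry, rz in normalised numbers (1 is 4 rad), then the finger opening in m; each row shifts and turns the commanded pose from where the row before left it, along the tool's axes as they then stand; what a row does not reach is not made up. A row lasts 1/10 s, in which the tool goes at most 0.05 m and 0.15 rad, less where a joint would pass 70% of its speed; a pose out of reach is approached as far as the arm can. The fingers move at their own pace and stop on an object; the grip force is fixed at half the most. Time passes only in rows, so rows that do not move let the fingers close. It prints the time, the measured TCP pose, the force, the opening and the grip force at its end. Shift and turn numbers lie between -1 and 1, and a call with a number outside is refused. Input that does not fit is refused with a message, and nothing moves.
- sense(): the state, without advancing time (a new reading comes with each control period).
- snapshot(name): name is "scene" or "top" or "wrist"; returns (picture, depth): 384x512x3 uint8, red, green, blue; 384x512 float32, m along the optical axis (not along the pixel's ray), 0 where there is no reading.
- camera_params(name): a dict with "fx", "fy", "cx", "cy" (pixels), "extrinsics" (4x4, takes a point from camera to world coordinates). Camera axes: x right, y down, z forward; pixel columns grow to the right and rows downward; lengths in m; the calibration is good to about 2 mm. A picture is of the moment at which its call begins: read the wrist's pose just before it. camera_params takes no time and is no camera call; for the wrist camera it gives the pose at the moment of the call.
- job_done(): hands the job in; it is judged then, once.
Trained networks look in the newest picture that a camera, given by its name, has taken for a name from the list of things; names that differ only in an ending like _2 or _b are one class to them, and where a whole thing is asked for, a point or a joint stands for the part that bears it (a point fixed in the world has none). Each returns a list of dicts, best first, with "conf" (0 to 1); they miss things now and then, are a little off and sometimes report something else, mostly with a low value. They report only what shows in the picture. A call takes as long as a camera call.
- outline_of(name, camera): "mask" (384x512 bool, what is visible of it) and "extent" ([left, top, right, bottom] in pixels, round what is visible of it).
The state is a dict: "time_s": time; "joint_positions": joint angles; "qvel": joint speeds; "tau": joint torques, N m; "position": TCP position; "tcp_rot": TCP orientation; "contact_force": force on the tool from outside, world axes, zero at the start; "wrist_torque": the same for the moment, N m; "gripper_width": finger opening in m; "gripper_force": force on a finger pad.
Only numpy, scipy, OpenCV 4.12 (cv2) and the standard library are available. Lean on these libraries where they do the work, as an engineer would, in place of code of your own. Each camera call takes 0.05 s, during which the arm holds its last target. There are 200 camera calls.

### The job

The end of the dark chocolate bar's wrapper has just been glued and must be nipped flat in the little screw press: slide the bar along the bed, under the raised platen, until it is fully home and square against the fence. Then wind the black-balled T-handle clockwise, half turn by half turn, taking hold of the ball at the other end each time, until the platen grips the bar firmly, which is when the ball, turned slowly, first pushes back with about 7 N, and let go; much harder and the chocolate cracks. Do not disturb the teal bar, the ribbon spool or the card reader beside the press.

Things in the scene. Friction and masses are not known exactly. Their poses are not given: they have to be found in the camera images.
- press: dark red and steel screw press, fixed. Origin: on the counter under the screw's vertical axis; x points along the bed from its open front to the fence, z up. Base 214 x 130 mm (x -152 to +62 mm). Flat steel bed 86 mm wide, top at z = 24 mm, open front edge at x = -151 mm
- fence (a point): foot of the steel fence across the bed, where its face meets the bar's solid end (x = +34 mm in the press frame, bed height, axes as the press). Two guide rails 9 mm high run from it along the bed, 72 mm apart for 28 mm, then flaring to about 90 mm apart 51 mm from the fence
- bar_home (a point): where the dark bar's origin lies when it is fully home: on the bed, 72.5 mm before the fence (x = -38.5, y = 0, z = 24 mm in the press frame, axes as the press; +-2 mm of play across)
- screw_nut (a point): top of the brass nut on the screw axis, 148 mm above the counter: highest fixed point under the handle. It sits on the crosshead (46 mm along x, 164 mm along y, from z = 109 to 135 mm), carried by two columns at x = 0, y = +-62 mm
- platen: aluminium press plate 64 x 60 mm with rubber face, under the crosshead on the screw axis; it only moves straight up and down, lifted by springs against the screw. Origin: centre of its underside. It starts 4.5 to 9.5 mm above the top of the bar
- dark_bar: the work: dark brown wrapped bar with gold ends, 68 x 156 x 11 mm, about 110 g, flat on the bed, somewhat crooked, its far end 44 to 63 mm short of the fence. Origin: centre of its underside; y runs along its length. The solid body is 68 x 145 mm; the gold flaps (5.5 mm each end) give way, so fence and finger meet the body
- t_handle (a joint): angle of the T-handle, rad, growing clockwise seen from above; closes the press 8 mm a turn and stays where left. Starts at 0 to 1.6; the platen meets the bar at about 5.4 to 7.5 (the nut's setting differs), then pressure rises 2 to 4 N per 0.1 rad. Push along a ball's circle while turning slowly: 1 to 2 N free, 7 N at about 20 N on the bar; it sags to half when the motion stops
- ball_a (a point): centre of a black ball, 22 mm diameter, on one end of the T-handle's level crossbar (steel rod 10 mm thick), 52 mm from the screw axis. At joint value 0 it is on the press's +x side, 191 mm above the counter; it sinks 4 mm each half turn
- ball_b (a point): centre of the like ball on the other end of the crossbar, 52 mm from the screw axis
- teal_bar: bystander: teal wrapped bar, 68 x 156 x 11 mm, flat on the counter to the right of the press. Origin: centre of its underside
- teal_spool: bystander: teal ribbon spool, 56 mm diameter, 20 mm high, on the counter to the left of the press. Origin: centre of its underside
- card_reader: bystander: grey card terminal, 175 x 71 x 46 mm, on the counter at the front left. Origin: centre of its underside

How it is judged:
By the outcome, as a careful person would: the job done as asked, in the order asked, and still so for the second after the job is handed in, with the robot touching nothing.
It also fails if it takes over 72 s, if anything falls off the work surface, if the arm or the gripper's body presses on something with over 40 N, if the wrist force passes 120 N, or if a joint passes its speed limit or range.

## Working session

There is one attempt and no reset: what is moved stays moved. The work goes in short steps, Python scripts to look and compute and a shell command to move; the robot and the scene stay as the last step left them, time stands still between calls to the robot, and variables do not carry over. Pictures are saved under pics/ and viewed, at most 10 in all, crops included, and the job is handed in when it is done.

```bash
ls; mkdir -p pics
cat > h.py <<'E'
import numpy as np, cv2
from rig import *
def pts(cam,d,mask=None):
    p=camera_params(cam); v,u=np.nonzero((d>0)&(mask if mask is not None else True))
    z=d[v,u]; c=np.c_[(u-p['cx'])*z/p['fx'],(v-p['cy'])*z/p['fy'],z,np.ones(len(z))]
    return (c@np.array(p['extrinsics']).T)[:,:3]
def st():
    s=sense(); print(round(s['time_s'],2),np.round(s['position'],4),np.round(s['joint_positions'],3),np.round(s['contact_force'],2),s['gripper_width']); print(np.round(s['tcp_rot'],3)); return s
E
python3 - <<'E'
from h import *
st(); print(grasp_offset)
a,d=snapshot("scene"); b,e=snapshot("top")
cv2.imwrite('pics/a.png',np.hstack([a,b])[:,:,::-1][:, :])
im=np.hstack([a,b]); cv2.imwrite('pics/a.png',cv2.resize(im,(800,300),interpolation=cv2.INTER_AREA)[:,:,::-1])
cv2.imwrite('pics/top.png',b[:,:,::-1]); np.save('top_d.npy',e)
for c,dd in(("top",e),("scene",d)):
  print(np.round(camera_params(c)['extrinsics'],3).tolist(),camera_params(c)['fx'])
  for n in ["press","platen","dark_bar","t_handle","ball_a","teal_bar","teal_spool","card_reader"]:
    for o in outline_of(n,c)[:2]:
        P=pts(c,dd,o['mask']); print(c,n,round(o['conf'],2),o['extent'],np.round(np.median(P,0),3),np.round(P.min(0),3),np.round(P.max(0),3))
E
```

```text
pics
0.0 [ 0.2619 -0.5668  0.2214] [-1.264  0.221  1.528 -0.     1.395 -0.126] [ 0.69 -0.18 -0.85] 0.08729497901162903
[[ 0.908  0.419 -0.001]
 [ 0.419 -0.908  0.002]
 [ 0.    -0.002 -1.   ]]
0.0187
[[0.004, -0.994, 0.108, 0.396], [-1.0, -0.004, 0.006, 0.112], [-0.006, -0.108, -0.994, 1.453], [0.0, 0.0, 0.0, 1.0]] 493.47180603711445
top press 0.95 [243.9, 144.4, 306.6, 226.2] [0.591 0.073 0.053] [ 0.452 -0.008 -0.002] [0.677 0.155 0.21 ]
top platen 0.59 [262.7, 165.6, 287.0, 183.3] [0.582 0.063 0.061] [0.575 0.04  0.03 ] [0.615 0.106 0.143]
top dark_bar 0.83 [264.1, 182.3, 295.3, 230.9] [0.512 0.062 0.036] [ 0.443  0.018 -0.002] [0.58  0.106 0.044]
top dark_bar 0.53 [217.1, 164.6, 229.0, 184.8] [0.601 0.218 0.02 ] [0.576 0.193 0.001] [0.625 0.244 0.032]
top t_handle 0.72 [259.7, 142.0, 294.0, 182.8] [0.607 0.073 0.196] [ 0.557  0.019 -0.004] [0.702 0.114 0.21 ]
top ball_a 0.53 [263.3, 143.7, 291.5, 185.1] [0.606 0.073 0.198] [0.558 0.034 0.064] [0.658 0.112 0.21 ]
top teal_bar 0.95 [318.2, 178.0, 341.6, 228.8] [ 0.524 -0.095  0.011] [ 0.448 -0.135 -0.005] [ 0.606 -0.058  0.021]
top t
[... 890 characters left out ...]
.593 0.109 0.044]
scene t_handle 0.84 [252.9, 163.5, 268.6, 218.8] [0.601 0.078 0.184] [ 0.554 -0.223  0.   ] [0.905 0.115 0.205]
scene ball_a 0.61 [253.2, 163.2, 267.3, 219.7] [0.601 0.078 0.184] [ 0.554 -1.315 -0.499] [2.072 0.115 0.206]
scene teal_spool 0.67 [211.0, 245.7, 233.1, 263.3] [0.593 0.224 0.021] [ 0.573  0.184 -0.   ] [0.657 0.246 0.024]
scene teal_spool 0.62 [256.9, 162.7, 272.1, 218.3] [0.601 0.078 0.185] [ 0.554 -0.223  0.   ] [0.888 0.115 0.205]
scene card_reader 0.78 [193.6, 272.0, 271.6, 327.7] [0.425 0.336 0.029] [0.346 0.259 0.   ] [0.567 0.368 0.049]
scene card_reader 0.57 [297.3, 211.6, 348.6, 238.7] [ 0.514 -0.09   0.013] [ 0.444 -0.158 -0.   ] [ 0.602 -0.058  0.016]
```

View pics/top.png

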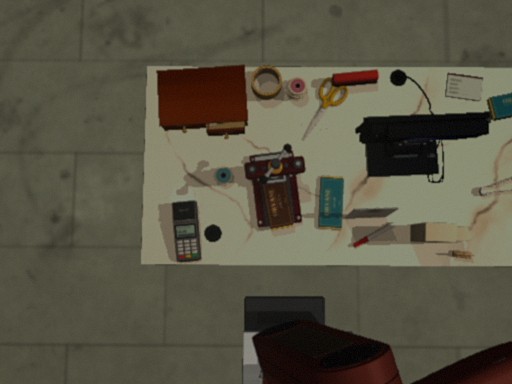

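View pics/a.png

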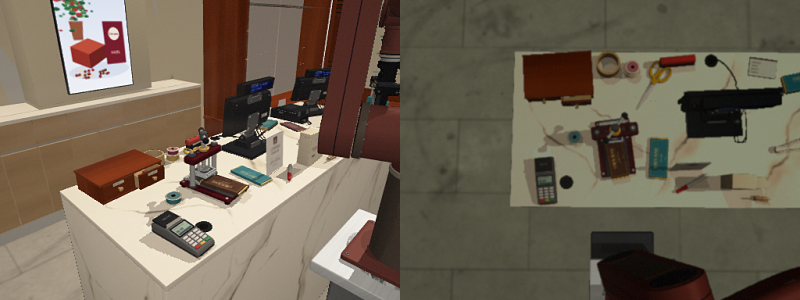

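The rows are not in the units I measure in: turns go in shares of 4 rad. I convert before sending: 0.145 rad / 4 = 0.0363.

```bash
R="0"; python3 -m crank '[[[0.031,-0.037,-0.01,0,0,0,0.05],[0.031,-0.037,-0.01,0,0,0,0.05],[0.031,-0.037,-0.01,0,0,0,0.05],[0.031,-0.037,-0.01,0,0,0,0.05],[0.031,-0.037,-0.01,0,0,0,0.05],[0.031,-0.037,-0.01,0,0,0,0.05],[0.031,-0.037,-0.01,0,0,0,0.05],[0.031,-0.037,-0.01,0,0,0,0.05]]]'
python3 -m crank '[[[0.031,-0.037,-0.01,0,0,0,0.05],[0.031,-0.037,-0.01,0,0,0,0.05],[0.031,-0.037,-0.01,0,0,0,0.05],[0.031,-0.037,-0.01,0,0,0,0.05],[0.031,-0.037,-0.01,0,0,0,0.05],[0,0,0,0,0,0.0363,0.05],[0,0,0,0,0,0.0363,0.05],[0,0,0,0,0,0,0.05]]]'
python3 - <<'E'
from h import *
st(); a,d=snapshot("wrist"); cv2.imwrite('pics/w1.png',a[:,:,::-1]); np.save('w1.npy',d); p=camera_params("wrist"); print(np.round(p['extrinsics'],3),p['fx'])
np.save('w1p.npy',p,allow_pickle=True)
for n in ["press","platen","dark_bar","t_handle","ball_a"]:
    for o in outline_of(n,"wrist")[:2]:
        P=pts("wrist",d,o['mask']); print(n,round(o['conf'],2),o['extent'],np.round(np.median(P,0),3))
E
```

```text
time_s: 1.7
position: [0.3632, -0.1928, 0.3032]
tcp_rot: [[0.908, 0.419, 0.001], [0.419, -0.908, -0.001], [0.001, 0.001, -1.0]]
contact_force: [1.2, 0.3, -0.6]
gripper_width: 0.0502
gripper_force: 0.0
time_s: 2.5
position: [0.4262, 0.039, 0.3527]
tcp_rot: [[0.99, 0.143, 0.0], [0.143, -0.99, -0.0], [0.0, 0.0, -1.0]]
contact_force: [0.0, 0.7, -1.2]
gripper_width: 0.0499
gripper_force: 0.0
2.5 [0.4262 0.039  0.3527] [-0.093 -0.32   1.807 -0.     1.654  1.334] [ 0.    0.7  -1.16] 0.049881160659677175
[[ 0.99   0.143  0.   ]
 [ 0.143 -0.99  -0.   ]
 [ 0.     0.    -1.   ]]
[[ 0.145 -0.948 -0.283  0.503]
 [-0.989 -0.139 -0.042  0.05 ]
 [ 0.     0.286 -0.958  0.515]
 [ 0.     0.     0.     1.   ]] 312.5264983095853
press 0.9 [176.9, 1.5, 324.6, 131.8] [0.576 0.065 0.049]
platen 0.69 [225.1, 20.7, 272.4, 38.9] [0.579 0.07  0.061]
dark_bar 0.68 [222.9, 22.2, 272.6, 139.1] [0.516 0.061 0.035]
t_handle 0.55 [199.3, 2.2, 262.3, 33.3] [0.571 0.096 0.195]
ball_a 0.57 [197.9, 0.0, 262.5, 35.0] [0.57  0.096 0.195]
```

View pics/w1.png

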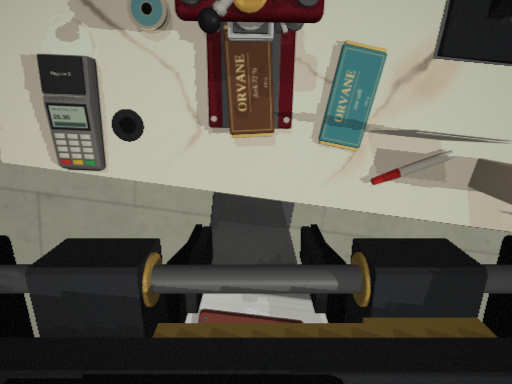

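```bash
python3 -m crank '[[[0.045,0,0,0,0,0,0.05],[0.045,0,0,0,0,0,0.05],[0.04,0,0,0,0,0,0.05],[0,0,0,0,0,0,0.05]]]'
cat >> h.py <<'E'
def fitpress(P,yaw0):
    pass
E
python3 - <<'E'
from h import *
st(); a,d=snapshot("wrist"); cv2.imwrite('pics/w2.png',a[:,:,::-1]); np.save('w2.npy',d); np.save('w2a.npy',a)
res={}
for n in ["press","platen","dark_bar","t_handle","ball_a"]:
    for i,o in enumerate(outline_of(n,"wrist")[:3]):
        P=pts("wrist",d,o['mask']); print(n,round(o['conf'],2),np.round(o['extent']),np.round(np.median(P,0),4))
        if i==0: res[n]=o['mask']
np.savez('w2m.npz',**res)
P=pts("wrist",d,res['press']); np.save('w2P.npy',P)
print(np.histogram(P[:,2],bins=np.arange(0,.23,.01)))
for lo,hi in((.128,.140),(.010,.03),):
    Q=P[(P[:,2]>lo)&(P[:,2]<hi)]; r=cv2.minAreaRect(Q[:,:2].astype(np.float32)*1000); print(lo,len(Q),r)
B=pts("wrist",d,res['dark_bar']); Q=B[abs(B[:,2]-.035)<.006]; print('bar',len(Q),cv2.minAreaRect(Q[:,:2].astype(np.float32)*1000),np.median(Q[:,2]))
E
```

```text
time_s: 3.2
position: [0.5577, 0.0566, 0.349]
tcp_rot: [[0.99, 0.143, -0.004], [0.143, -0.99, 0.001], [-0.004, -0.001, -1.0]]
contact_force: [-0.7, -0.2, -0.3]
gripper_width: 0.0499
gripper_force: 0.0
3.2 [0.5577 0.0566 0.349 ] [-0.04   0.018  1.514  0.     1.614  1.388] [-0.67 -0.24 -0.3 ] 0.0498605569702027
[[ 0.99   0.143 -0.004]
 [ 0.143 -0.99   0.001]
 [-0.004 -0.001 -1.   ]]
press 0.78 [183.  73. 319. 213.] [0.6056 0.0747 0.1361]
platen 0.72 [215.  90. 282. 127.] [0.6279 0.0828 0.0668]
dark_bar 0.66 [226. 138. 273. 220.] [0.509  0.0602 0.0388]
t_handle 0.96 [204.  78. 295. 170.] [0.6072 0.0703 0.2016]
ball_a 0.93 [201.  73. 297. 172.] [0.6076 0.0704 0.2018]
(array([  58,   30, 3051,  463,  233,   65,  184,    2,    0,    0,    0,
          0,    9, 2331, 1721,  389,    0,    0,    3,  736, 1216,    1]), array([0.  , 0.01, 0.02, 0.03, 0.04, 0.05, 0.06, 0.07, 0.08, 0.09, 0.1 ,
       0.11, 0.12, 0.13, 0.14, 0.15, 0.16, 0.17, 0.18, 0.19, 0.2 , 0.21,
       0.22]))
0.128 2332 ((604.8963623046875, 72.87686920166016), (46.12726593017578, 164.18145751953125), 7.153270244598389)
0.01 3081 ((561.4793090820312, 67.3617935180664), (213.02951049804688, 130.25392150878906), 7.210643291473389)
bar 3039 ((506.96197509765625, 60.67675018310547), (128.69964599609375, 67.5327377319336), 10.78995132446289) 0.039454363925785496
```

View pics/w2.png

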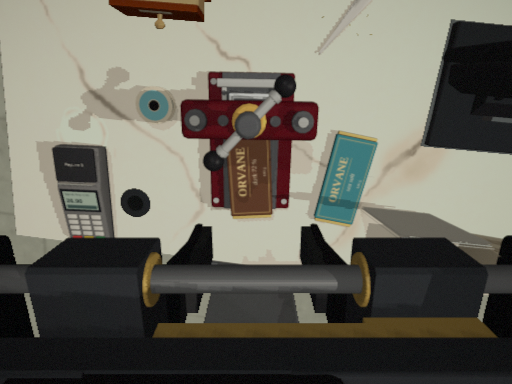

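Run:
```python
from h import *
d=np.load('w2.npy');m=np.load('w2m.npz')
O=np.array([.6055,.0730]);y=.1253;c,s=np.cos(y),np.sin(y);R=np.array([[c,-s],[s,c]])
L=lambda P:np.c_[(P[:,:2]-O)@R,P[:,2]]
H=L(pts("wrist",d,m['ball_a']));H=H[H[:,2]>.17]
u=H[:,:2];r=np.hypot(*u.T)
for sg in(1,-1):
    q=H[(r>42)|((r>.042)&(r<.07)&(u[:,1]*sg>0))];print('ball',sg,len(q),q.mean(0),np.degrees(np.arctan2(-q[:,1].mean(),q[:,0].mean())))
B=L(pts("wrist",d,m['dark_bar']));B=B[abs(B[:,2]-.0395)<.004]
print('bar',B[:,:2].min(0),B[:,:2].max(0)); rc=cv2.minAreaRect((B[:,:2]*1000).astype(np.float32));print(rc,cv2.boxPoints(rc))
pl=L(pts("wrist",d,m['platen']));print('platen',pl.min(0),pl.max(0),np.median(pl,0))
```

```text
ball 1 315 [-0.03679462  0.03515287  0.20144565] -136.3071902743916
ball -1 392 [ 0.03650678 -0.0356287   0.20204927] 44.30259815038429
bar [-0.16370809 -0.03596298] [-0.03519897  0.03484468]
((-99.30552673339844, 0.087890625), (128.6996307373047, 67.53273010253906), 3.6108007431030273) [[-165.65414    29.734558]
 [-161.40103   -37.66411 ]
 [ -32.95691   -29.558777]
 [ -37.210022   37.83989 ]]
platen [-0.00582999 -0.03599176  0.0563644 ] [0.03182606 0.03632055 0.14554642] [0.0251741  0.0064639  0.06856755]
```

Scaled: -0.1488 rad / 4 = -0.0372.

```bash
python3 -m crank '[[[-0.0468,-0.0033,0,0,0,0,0.034],[-0.0468,-0.0033,0,0,0,0,0.034],[-0.0468,-0.0033,0,0,0,0,0.034],[0,0,0.011,0,0,-0.0372,0.034],[0,0,0.011,0,0,-0.0372,0.034],[0,0,0.011,0,0,-0.0372,0.034],[0,0,0.011,0,0,-0.0372,0.034],[0,0,0.011,0,0,-0.0372,0.034]]]' | head -2
python3 -m crank '[[[0,0,0.011,0,0,-0.0372,0.034],[0,0,0.011,0,0,-0.0372,0.034],[0,0,0.011,0,0,-0.0372,0.034],[0,0,0.011,0,0,-0.0372,0.034],[0,0,0.011,0,0,-0.0372,0.034],[0,0,0.011,0,0,-0.0372,0.034],[0,0,0.011,0,0,-0.0372,0.034],[0,0,0.011,0,0,-0.0372,0.034]]]' |head -2
python3 -m crank '[[[0,0,0.011,0,0,-0.0372,0.034],[0,0,0.011,0,0,-0.0372,0.034],[0,0,0.011,0,0,-0.0372,0.034],[0,0,0.011,0,0,-0.0372,0.034],[0,0,0.011,0,0,-0.0372,0.034],[0,0,0.011,0,0,-0.0372,0.034],[0,0,0.011,0,0,-0.0372,0.034],[0,0,0.011,0,0,-0.0372,0.034]]]'
cat >> h.py <<'E'
O=np.array([.6055,.0730]);Y=.1253
R=np.array([[np.cos(Y),-np.sin(Y)],[np.sin(Y),np.cos(Y)]])
def loc():
    s=sense(); p=s['position']; r=s['tcp_rot']; f=s['contact_force']
    l=(p[:2]-O)@R; print('t',round(s['time_s'],2),'local',np.round(l,4),'z',round(p[2],4),'yaw-Y',round(np.arctan2(r[1][0],r[0][0])-Y,4),'tilt',np.round(np.array(r)[:2,2],4),'Ftool',np.round(np.array(r).T@f,2),'w',round(s['gripper_width'],4),'j5',round(s['joint_positions'][5],2))
    return s
def togo(x,y,z):
    s=sense(); w=np.r_[O+R@[x,y],z]-s['position']; print('tool delta',np.round(np.array(s['tcp_rot']).T@w,4))
E
python3 - <<'E'
from h import *
loc(); togo(-.19,-.003,.0285)
E
```

```text
time_s: 4.3
position: [0.414, 0.0465, 0.2981]
time_s: 5.1
position: [0.4143, 0.0465, 0.21]
time_s: 5.9
position: [0.4145, 0.0465, 0.1221]
tcp_rot: [[-0.991, -0.132, 0.003], [-0.132, 0.991, -0.0], [-0.002, -0.001, -1.0]]
contact_force: [-0.8, 0.4, 0.6]
gripper_width: 0.0342
gripper_force: 0.0
t 5.9 local [-0.1928 -0.0024] z 0.1221 yaw-Y -3.1347 tilt [ 0.0025 -0.0002] Ftool [ 0.7   0.52 -0.58] w 0.0342 j5 -1.78
tool delta [-0.0025 -0.0005  0.0936]
```

Scaled: 0.007 rad / 4 = 0.0018.

```bash
python3 -m crank '[[[0,0,0.04,0,0,0.0018,0.034],[0,0,0.035,0,0,0,0.034],[0,0,0.0185,0,0,0,0.034],[0,0,0,0,0,0,0.034]]]' | head -2; python3 -c "
from h import *
loc()"
python3 -m crank '[[[-0.01,0,0,0,0,0,0.034],[-0.01,0,0,0,0,0,0.034],[-0.01,0,0,0,0,0,0.034],[-0.01,0,0,0,0,0,0.034],[-0.01,0,0,0,0,0,0.034]]]' | head -2; python3 -c "
from h import *
loc();togo(-.1205,-.003,.0285)"
```

```text
time_s: 6.3
position: [0.4118, 0.0467, 0.0263]
t 6.3 local [-0.1954 -0.0019] z 0.0263 yaw-Y -3.148 tilt [-0.0041  0.0003] Ftool [ 0.22 -0.37  0.13] w 0.034 j5 -1.77
time_s: 6.8
position: [0.4656, 0.0527, 0.0286]
t 6.8 local [-0.1414 -0.0027] z 0.0286 yaw-Y -3.1478 tilt [0.0008 0.    ] Ftool [ 0.85 -0.02 -0.5 ] w 0.0338 j5 -1.75
tool delta [-0.0209 -0.0002  0.0001]
```

Scaled: -0.006 rad / 4 = -0.0015.

```bash
python3 -m crank '[[[-0.006,0,0,0,0,-0.0015,0.034],[-0.006,0,0,0,0,0,0.034],[-0.004,0,0,0,0,0,0.034]]]' | head -2; python3 -c "
from h import *
loc()"
python3 -m crank '[[[-0.002,0,0,0,0,0,0.034],[-0.001,0,0,0,0,0,0.034]]]' | head -2; python3 -c "
from h import *
loc()"
python3 -m crank '[[[-0.001,0,0,0,0,0,0.034],[-0.001,0,0,0,0,0,0.034]]]' | head -2; python3 -c "
from h import *
loc()"
```

```text
time_s: 7.1
position: [0.4804, 0.0546, 0.0279]
t 7.1 local [-0.1264 -0.0026] z 0.0279 yaw-Y -3.1417 tilt [-0.0004 -0.    ] Ftool [ 0.75 -0.13 -0.36] w 0.0342 j5 -1.75
time_s: 7.3
position: [0.4829, 0.0549, 0.0279]
t 7.3 local [-0.1239 -0.0026] z 0.0279 yaw-Y -3.1419 tilt [-0.0004  0.    ] Ftool [2.44 0.22 0.32] w 0.034 j5 -1.75
time_s: 7.5
position: [0.4849, 0.0551, 0.028]
t 7.5 local [-0.1219 -0.0026] z 0.028 yaw-Y -3.1419 tilt [-0.0001 -0.    ] Ftool [ 0.74 -0.6   0.68] w 0.0343 j5 -1.74
```

```bash
python3 -m crank '[[[-0.001,0,0,0,0,0,0.034],[-0.001,0,0,0,0,0,0.034]]]' | head -2; python3 -c "
from h import *
loc()"
python3 -m crank '[[[-0.001,0,0,0,0,0,0.034],[0,0,0,0,0,0,0.034]]]' | head -2; python3 -c "
from h import *
loc()"
```

```text
time_s: 7.7
position: [0.487, 0.0554, 0.028]
t 7.7 local [-0.1197 -0.0027] z 0.028 yaw-Y -3.1419 tilt [0.0001 0.    ] Ftool [ 0.31 -0.4   0.62] w 0.0339 j5 -1.74
time_s: 7.9
position: [0.4872, 0.0555, 0.0279]
t 7.9 local [-0.1195 -0.0026] z 0.0279 yaw-Y -3.1416 tilt [-0.0018 -0.0001] Ftool [ 3.73  0.13 -3.36] w 0.034 j5 -1.74
```

```bash
python3 -m crank '[[[-0.001,0,0,0,0,0,0.034],[0,0,0,0,0,0,0.034]]]' | head -2; python3 -c "
from h import *
loc()"
python3 -m crank '[[[-0.001,0,0,0,0,0,0.034],[0,0,0,0,0,0,0.034]]]' | head -2; python3 -c "
from h import *
loc()"
```

```text
time_s: 8.1
position: [0.4874, 0.0556, 0.0277]
t 8.1 local [-0.1194 -0.0025] z 0.0277 yaw-Y -3.1414 tilt [-0.0036 -0.0002] Ftool [ 7.67  0.29 -5.13] w 0.0341 j5 -1.74
time_s: 8.3
position: [0.4874, 0.0556, 0.0275]
t 8.3 local [-0.1193 -0.0025] z 0.0275 yaw-Y -3.1413 tilt [-0.0058 -0.0004] Ftool [10.68 -0.18 -7.67] w 0.0338 j5 -1.74
```

```bash
python3 -m crank '[[[0.02,0,0,0,0,0,0.034],[0.025,0,0,0,0,0,0.034],[0,0,-0.045,0,0,0,0.034],[0,0,-0.045,0,0,0,0.034],[0,0,-0.045,0,0,0,0.034],[0,0,-0.045,0,0,0,0.034],[0,0,-0.045,0,0,0,0.034],[0,0,0,0,0,0,0.034]]]' | head -2
python3 - <<'E'
from h import *
loc(); a,d=snapshot("wrist"); cv2.imwrite('pics/w3.png',a[:,:,::-1])
L=lambda P:np.c_[(P[:,:2]-O)@R,P[:,2]]*1000
for n in ["dark_bar","press","ball_a"]:
    o=outline_of(n,"wrist")
    if not o: print('no',n);continue
    Q=L(pts("wrist",d,o[0]['mask'])); print(n,o[0]['conf'],np.round(np.median(Q,0),1))
    if n=="dark_bar": Q=Q[abs(Q[:,2]-np.median(Q[:,2]))<4]; print(cv2.minAreaRect(Q[:,:2].astype(np.float32)))
    if n=="press":
        q=Q[(Q[:,2]>10)&(Q[:,2]<31)]; print('base',cv2.minAreaRect(q[:,:2].astype(np.float32)))
        q=Q[(Q[:,2]>128)&(Q[:,2]<140)]; print('cross',cv2.minAreaRect(q[:,:2].astype(np.float32)))
    if n=="ball_a":
        Q=Q[Q[:,2]>170]; r=np.hypot(Q[:,0],Q[:,1])
        for s in(1,-1):
            q=Q[(r>42)&(r<70)&(Q[:,1]*s>0)]
            if len(q): print(s,q.mean(0))
E
```

```text
time_s: 9.1
position: [0.4498, 0.05, 0.2609]
t 9.1 local [-0.1574 -0.0034] z 0.2609 yaw-Y -3.1419 tilt [ 0.0147 -0.0008] Ftool [-0.96 -0.    0.16] w 0.0338 j5 -1.76
dark_bar 0.93 [-78.1  -3.3  27.9]
((-70.52012634277344, -3.390178680419922), (102.10955047607422, 67.97525024414062), 1.2938603162765503)
press 0.91 [-89.4  -1.5  15.6]
base ((-84.94757080078125, -0.163055419921875), (144.9405059814453, 127.06244659423828), 0.12982915341854095)
cross ((-15.635343551635742, -3.7912216186523438), (18.729244232177734, 110.24363708496094), 1.187116265296936)
ball_a 0.71 [-52.1  34.6 179. ]
1 [-51.9523713   34.4576629  178.71270533]
```

View pics/w3.png

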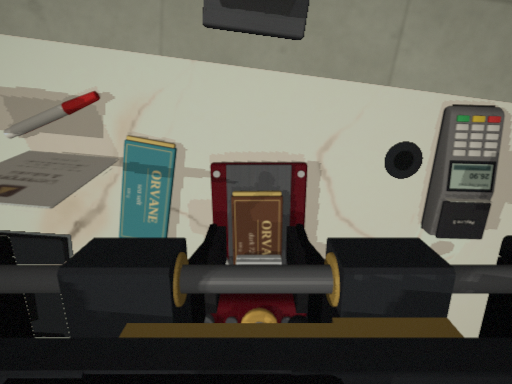

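```bash
python3 -m crank '[[[0,0,0,0,0,0,0.034],[0,0,0,0,0,0,0.034]]]' | head -1
python3 - <<'E'
from h import *
loc(); a,d=snapshot("wrist"); c=a[150:262,200:320]; cv2.imwrite('pics/w4.png',cv2.resize(c,None,fx=5,fy=5,interpolation=cv2.INTER_NEAREST)[:,:,::-1])
o=outline_of("dark_bar","wrist")[0]; L=lambda P:np.c_[(P[:,:2]-O)@R,P[:,2]]*1000
m=cv2.erode(o['mask'].astype(np.uint8),np.ones((2,2)))>0
Q=L(pts("wrist",d,m)); z=np.median(Q[:,2]); Q=Q[abs(Q[:,2]-z)<3]; print(z,cv2.minAreaRect(Q[:,:2].astype(np.float32)))
# side edges by x-slices, front edge by y-slices
xs=np.arange(-110,-50,6); lo=[];hi=[]
for x in xs:
    q=Q[abs(Q[:,0]-x)<3,1]; lo.append(q.min());hi.append(q.max())
print('sides',np.polyfit(xs,lo,1),np.polyfit(xs,hi,1))
ys=np.arange(-30,28,4.); f=[Q[abs(Q[:,1]-y)<2,0].min() for y in ys]; print('front',np.round(f,1),np.polyfit(ys,f,1))
g=pts("wrist",d,np.ones_like(m)); g=L(g); r=a.reshape(-1,3).astype(int)[(d>0).ravel()]
b=g[(r[:,0]>50)&(r[:,0]>3*r[:,1])&(g[:,2]<40)&(abs(g[:,1])<75)&(g[:,0]<-60)&(g[:,0]>-165)]
xs=np.arange(-140,-80,6.); print('base sides',np.polyfit(xs,[b[abs(b[:,0]-x)<3,1].min() for x in xs],1),np.polyfit(xs,[b[abs(b[:,0]-x)<3,1].max() for x in xs],1))
ys=np.arange(-56,57,8.); print('base front',np.polyfit(ys,[b[abs(b[:,1]-y)<3,0].min() for y in ys],1))
E
```

```text
time_s: 9.5
t 9.5 local [-0.1625 -0.0025] z 0.2514 yaw-Y -3.1419 tilt [-0.0028  0.0002] Ftool [-0.34  0.04  0.22] w 0.0339 j5 -1.76
35.87270387680802 ((-70.90484619140625, -3.910175323486328), (67.60124969482422, 89.01644897460938), 89.94886016845703)
sides [-3.81028753e-03 -3.65646784e+01] [-1.15093569e-02  2.82747140e+01]
front [-115.3 -115.1 -115.1 -115.2 -115.  -115.4 -115.2 -115.  -115.1 -114.9
 -114.9 -115.1 -115.2 -115.1 -115.3] [ 1.13402258e-03 -1.15113476e+02]
base sides [ 5.38524619e-03 -6.33639455e+01] [-4.46050144e-03  6.12344818e+01]
base front [ 5.84992658e-04 -1.49560078e+02]
```

View pics/w4.png

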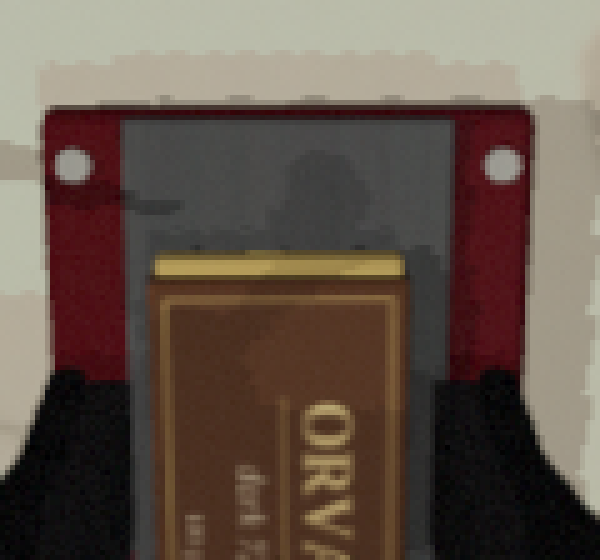

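Scaled: 0.128 rad / 4 = 0.032.

```bash
python3 -m crank '[[[0,0,0,0,0,0.032,0.05],[0,0,0,0,0,0.032,0.05],[0,0,0,0,0,0.032,0.05],[0,0,0,0,0,0.032,0.05],[0,0,0,0,0,0.032,0.05],[0,0,0,0,0,0.032,0.05],[-0.0211,0.0382,0,0,0,0,0.05],[-0.0211,0.0382,0,0,0,0,0.05]]]' | head -1
python3 -m crank '[[[-0.0211,0.0382,0,0,0,0,0.05],[0,0,0,0,0,0,0.05],[0,0,0,0,0,0,0.05]]]' | head -1
python3 - <<'E'
from h import *
loc(); togo(-.0374,.0361,.172); a,d=snapshot("wrist"); cv2.imwrite('pics/w5.png',a[:,:,::-1])
E
```

```text
time_s: 10.4
time_s: 10.7
t 10.7 local [-0.0368  0.036 ] z 0.2512 yaw-Y 2.374 tilt [-0.0036 -0.0003] Ftool [0.29 0.13 0.18] w 0.0501 j5 -0.88
tool delta [ 0.0003 -0.0002  0.0792]
```

View pics/w5.png

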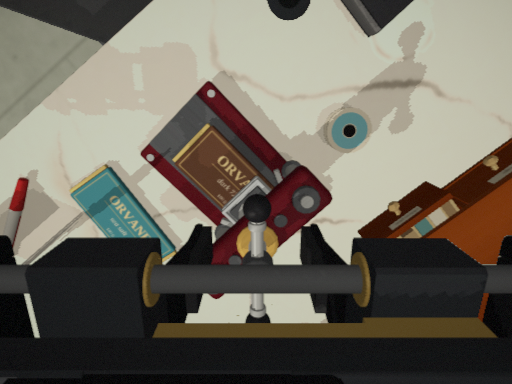

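```bash
python3 -m crank '[[[0,0,0.04,0,0,0,0.05],[0,0,0.035,0,0,0,0.05],[0,0,0.004,0,0,0,0.035],[0,0,0,0,0,0,0.0235],[0,0,0,0,0,0,0.0235],[0,0,0,0,0,0,0.0235]]]' 
python3 -c "
from h import *
loc();togo(-.0374,.0361,.172)"
```

```text
time_s: 11.35
position: [0.5662, 0.1039, 0.1769]
tcp_rot: [[-0.8, 0.6, 0.004], [0.6, 0.8, 0.0], [-0.003, 0.003, -1.0]]
contact_force: [0.3, -1.1, 0.2]
gripper_width: 0.0272
gripper_force: 0.0
t 11.35 local [-0.0351  0.0356] z 0.1769 yaw-Y 2.3731 tilt [0.0045 0.0002] Ftool [-0.93 -0.66 -0.18] w 0.0272 j5 -0.88
tool delta [ 0.002  -0.0012  0.0049]
```

Scaled: 0.1 rad / 4 = 0.025.

```bash
python3 -m crank '[[[0.001,-0.001,0.002,0,0,0,0.0235],[0,0,0,0,0,0,0.0235]]]' | tail -2
python3 -c "
from h import *
loc();togo(-.0374,.0361,.172)"
python3 -m crank '[[[-0.0003,0.0052,0.0001,0,0,0.025,0.0235],[-0.0003,0.0052,0.0001,0,0,0.025,0.0235],[-0.0003,0.0052,0.0001,0,0,0.025,0.0235],[-0.0003,0.0052,0.0001,0,0,0.025,0.0235]]]'|tail -2
cat >> h.py <<'E'
def circ():
    s=loc(); l=(s['position'][:2]-O)@R; r=np.array(s['tcp_rot']); print('R',round(np.hypot(*l)*1000,1),'ang',round(np.arctan2(l[1],l[0]),3),'yaw',round((np.arctan2(r[1,0],r[0,0])-Y+np.pi)%(2*np.pi)-np.pi,3),'zg',round(s['position'][2]+.0187,4),'|g|',round(s['gripper_force'],1),'M',np.round(r.T@s['wrist_torque'],2))
E
python3 -c "
from h import *
circ()"
```

```text
gripper_width: 0.0241
gripper_force: 0.3
t 11.55 local [-0.0377  0.0357] z 0.1728 yaw-Y 2.3733 tilt [0.0012 0.0001] Ftool [ 0.05  0.72 -0.08] w 0.0241 j5 -0.88
tool delta [-0.      0.0005  0.0008]
gripper_width: 0.0233
gripper_force: 0.8
t 11.95 local [-0.0211  0.0475] z 0.1718 yaw-Y 1.9693 tilt [-0.0008 -0.0002] Ftool [ 0.77 -2.25 -1.  ] w 0.0233 j5 -0.46
R 51.9 ang 1.989 yaw 1.969 zg 0.1905 |g| 0.8 M [0.13 0.   0.05]
```

Scaled: 0.15 rad / 4 = 0.0375.

```bash
python3 -m crank '[[[-0.0006,0.0078,0.0002,0,0,0.0375,0.0235],[-0.0006,0.0078,0.0002,0,0,0.0375,0.0235],[-0.0006,0.0078,0.0002,0,0,0.0375,0.0235],[-0.0006,0.0078,0.0002,0,0,0.0375,0.0235],[-0.0006,0.0078,0.0002,0,0,0.0375,0.0235],[-0.0006,0.0078,0.0002,0,0,0.0375,0.0235],[-0.0006,0.0078,0.0002,0,0,0.0375,0.0235]]]'|tail -1
python3 -c "
from h import *
circ()"
python3 -m crank '[[[-0.0006,0.0078,0.0002,0,0,0.0375,0.0235],[-0.0006,0.0078,0.0002,0,0,0.0375,0.0235],[-0.0006,0.0078,0.0002,0,0,0.0375,0.0235],[-0.0006,0.0078,0.0002,0,0,0.0375,0.0235],[-0.0006,0.0078,0.0002,0,0,0.0375,0.0235],[-0.0006,0.0078,0.0002,0,0,0.0375,0.0235],[-0.0006,0.0078,0.0002,0,0,0.0375,0.0235]]]'|tail -1
python3 -c "
from h import *
circ()"
```

```text
gripper_force: 1.2
t 12.65 local [0.031  0.0418] z 0.1702 yaw-Y 0.9177 tilt [-0.001   0.0013] Ftool [ 0.99 -1.38 -0.42] w 0.0235 j5 0.59
R 52.1 ang 0.933 yaw 0.918 zg 0.1889 |g| 1.2 M [0.33 0.21 0.04]
gripper_force: 1.2
t 13.35 local [ 0.0519 -0.0068] z 0.169 yaw-Y -0.1324 tilt [0.0011 0.0013] Ftool [ 1.7  -3.29  0.78] w 0.0233 j5 1.57
R 52.4 ang -0.131 yaw -0.132 zg 0.1877 |g| 1.2 M [0.4  0.19 0.04]
```

Scaled: 0.127 rad / 4 = 0.0318.

```bash
python3 -m crank '[[[-0.0004,0.0066,0.0002,0,0,0.0318,0.0235],[-0.0004,0.0066,0.0002,0,0,0.0318,0.0235],[-0.0004,0.0066,0.0002,0,0,0.0318,0.0235],[-0.0004,0.0066,0.0002,0,0,0.0318,0.0235],[-0.0004,0.0066,0.0002,0,0,0.0318,0.0235],[-0.0004,0.0066,0.0002,0,0,0.0318,0.0235]]]'|tail -1
python3 -c "
from h import *
circ()"
python3 -m crank '[[[0,0,0,0,0,0,0.05],[0,0,0,0,0,0,0.05]]]'|tail -2
python3 -c "
from h import *
circ()"
```

```text
gripper_force: 1.0
t 13.95 local [ 0.033  -0.0413] z 0.1679 yaw-Y -0.8939 tilt [0.0013 0.0005] Ftool [ 1.46 -1.84  0.26] w 0.0237 j5 2.27
R 52.9 ang -0.897 yaw -0.894 zg 0.1866 |g| 1.0 M [ 0.36 -0.02  0.04]
gripper_width: 0.033
gripper_force: 0.0
t 14.15 local [ 0.0326 -0.0413] z 0.1678 yaw-Y -0.8855 tilt [-0.  0.] Ftool [ 0.01 -0.11  0.37] w 0.033 j5 2.26
R 52.6 ang -0.904 yaw -0.886 zg 0.1865 |g| 0.0 M [ 0.1  -0.06  0.05]
```

Scaled: -0.1489 rad / 4 = -0.0372.

```bash
python3 -m crank '[[[0,0,-0.025,0,0,0,0.05],[0,0,-0.04,0,0,0,0.05],[-0.0006,-0.0078,0,0,0,-0.0372,0.05],[-0.0006,-0.0078,0,0,0,-0.0372,0.05],[-0.0006,-0.0078,0,0,0,-0.0372,0.05],[-0.0006,-0.0078,0,0,0,-0.0372,0.05],[-0.0006,-0.0078,0,0,0,-0.0372,0.05],[-0.0006,-0.0078,0,0,0,-0.0372,0.05]]]'|tail -1
python3 -m crank '[[[-0.0006,-0.0078,0,0,0,-0.0372,0.05],[-0.0006,-0.0078,0,0,0,-0.0372,0.05],[-0.0006,-0.0078,0,0,0,-0.0372,0.05],[-0.0006,-0.0078,0,0,0,-0.0372,0.05],[-0.0006,-0.0078,0,0,0,-0.0372,0.05],[-0.0006,-0.0078,0,0,0,-0.0372,0.05],[-0.0006,-0.0078,0,0,0,-0.0372,0.05],[-0.0006,-0.0078,0,0,0,-0.0372,0.05]]]'|tail -1
python3 -m crank '[[[-0.0006,-0.0078,0,0,0,-0.0372,0.05],[-0.0006,-0.0078,0,0,0,-0.0372,0.05],[-0.0006,-0.0078,0,0,0,-0.0372,0.05],[-0.0006,-0.0078,0,0,0,-0.0372,0.05],[-0.0006,-0.0078,0,0,0,-0.0372,0.05],[-0.0006,-0.0078,0,0,0,-0.0372,0.05],[-0.0006,-0.0078,0,0,0,-0.0372,0.05],[0,0,0,0,0,0,0.05]]]'|tail -1
python3 - <<'E'
from h import *
circ(); togo(.052*np.cos(2.24),.052*np.sin(2.24),.168)
E
```

```text
gripper_force: 0.0
gripper_force: 0.0
gripper_force: 0.0
t 16.55 local [-0.0337  0.0406] z 0.2328 yaw-Y 2.2419 tilt [-0.0001 -0.0001] Ftool [-0.18  0.07  0.96] w 0.05 j5 -0.74
R 52.8 ang 2.264 yaw 2.242 zg 0.2515 |g| 0.0 M [-0.12 -0.1  -0.02]
tool delta [-0.0008  0.0013  0.0648]
```

Scaled: 0.15 rad / 4 = 0.0375.

```bash
python3 -m crank '[[[-0.0008,0.0013,0.03,0,0,0,0.05],[0,0,0.03,0,0,0,0.045],[0,0,0.005,0,0,0,0.035],[0,0,0,0,0,0,0.0235],[0,0,0,0,0,0,0.0235],[0,0,0,0,0,0,0.0235],[0,0,0,0,0,0,0.0235]]]'|tail -2
python3 -c "
from h import *
circ()"
python3 -m crank '[[[-0.0006,0.0078,0.0002,0,0,0.0375,0.0235],[-0.0006,0.0078,0.0002,0,0,0.0375,0.0235],[-0.0006,0.0078,0.0002,0,0,0.0375,0.0235],[-0.0004,0.0052,0.0002,0,0,0.025,0.0235],[-0.0003,0.0052,0.0001,0,0,0.025,0.0235],[-0.0003,0.0052,0.0001,0,0,0.025,0.0235]]]'|tail -1
python3 -c "
from h import *
circ()"
```

```text
gripper_width: 0.0245
gripper_force: 0.5
t 17.25 local [-0.0308  0.0409] z 0.1693 yaw-Y 2.238 tilt [0.0028 0.0003] Ftool [ 0.08  1.93 -1.31] w 0.0245 j5 -0.74
R 51.2 ang 2.216 yaw 2.238 zg 0.188 |g| 0.5 M [-0.27 -0.05 -0.04]
gripper_force: 0.9
t 17.85 local [0.005  0.0519] z 0.1676 yaw-Y 1.484 tilt [0.0002 0.0004] Ftool [ 0.48 -1.89 -0.88] w 0.0238 j5 0.04
R 52.1 ang 1.475 yaw 1.484 zg 0.1863 |g| 0.9 M [0.22 0.13 0.  ]
```

The rows are not in the units I measure in: turns go in shares of 4 rad. I convert before sending: 0.08 rad / 4 = 0.02.

```bash
python3 -m crank '[[[-0.0002,0.0042,0.0001,0,0,0.02,0.0235],[-0.0002,0.0042,0.0001,0,0,0.02,0.0235],[-0.0002,0.0042,0.0001,0,0,0.02,0.0235],[-0.0002,0.0042,0.0001,0,0,0.02,0.0235],[-0.0002,0.0042,0.0001,0,0,0.02,0.0235],[-0.0002,0.0042,0.0001,0,0,0.02,0.0235],[-0.0002,0.0042,0.0001,0,0,0.02,0.0235]]]'|tail -1
python3 -c "
from h import *
circ()"
for i in 1; do python3 -m crank '[[[-0.0001,0.0026,0.0001,0,0,0.0125,0.0235],[-0.0001,0.0026,0.0001,0,0,0.0125,0.0235],[-0.0001,0.0026,0.0001,0,0,0.0125,0.0235],[-0.0001,0.0026,0.0001,0,0,0.0125,0.0235]]]'|tail -1
python3 -c "
from h import *
circ()"; done
python3 -m crank '[[[-0.0001,0.0026,0.0001,0,0,0.0125,0.0235],[-0.0001,0.0026,0.0001,0,0,0.0125,0.0235],[-0.0001,0.0026,0.0001,0,0,0.0125,0.0235],[-0.0001,0.0026,0.0001,0,0,0.0125,0.0235]]]'|tail -1
python3 -c "
from h import *
circ()"
```

```text
gripper_force: 1.1
t 18.55 local [0.0322 0.0418] z 0.1668 yaw-Y 0.925 tilt [0.0006 0.0013] Ftool [ 1.76 -2.35 -0.09] w 0.0237 j5 0.58
R 52.8 ang 0.915 yaw 0.925 zg 0.1855 |g| 1.1 M [0.33 0.31 0.01]
gripper_force: 1.0
t 18.95 local [0.0399 0.0347] z 0.1665 yaw-Y 0.7262 tilt [0.001  0.0012] Ftool [ 1.74 -3.39 -0.02] w 0.0237 j5 0.77
R 52.8 ang 0.716 yaw 0.726 zg 0.1852 |g| 1.0 M [0.32 0.23 0.07]
gripper_force: 1.0
t 19.35 local [0.046  0.0262] z 0.1662 yaw-Y 0.5262 tilt [0.0014 0.0013] Ftool [ 0.46 -1.52 -0.24] w 0.0236 j5 0.96
R 53.0 ang 0.518 yaw 0.526 zg 0.1849 |g| 1.0 M [0.31 0.18 0.01]
```

Scaled: 0.05 rad / 4 = 0.0125.

```bash
python3 -m crank '[[[-0.0002,0.0026,0.0001,0,0,0.0125,0.0235],[-0.0002,0.0026,0.0001,0,0,0.0125,0.0235],[-0.0002,0.0026,0.0001,0,0,0.0125,0.0235],[-0.0002,0.0026,0.0001,0,0,0.0125,0.0235]]]'|tail -1
python3 -c "
from h import *
circ()"
python3 -m crank '[[[-0.0002,0.0026,0.0001,0,0,0.0125,0.0235],[-0.0002,0.0026,0.0001,0,0,0.0125,0.0235],[-0.0002,0.0026,0.0001,0,0,0.0125,0.0235],[-0.0002,0.0026,0.0001,0,0,0.0125,0.0235]]]'|tail -1
python3 -c "
from h import *
circ()"
```

```text
gripper_force: 1.0
t 19.75 local [0.05   0.0165] z 0.1658 yaw-Y 0.3262 tilt [0.0019 0.0013] Ftool [ 1.49 -2.18  0.21] w 0.0236 j5 1.14
R 52.6 ang 0.318 yaw 0.326 zg 0.1845 |g| 1.0 M [0.31 0.29 0.01]
gripper_force: 1.0
t 20.15 local [0.0519 0.0061] z 0.1655 yaw-Y 0.1262 tilt [0.0022 0.0012] Ftool [ 2.4  -1.78 -0.07] w 0.0236 j5 1.33
R 52.3 ang 0.117 yaw 0.126 zg 0.1842 |g| 1.0 M [0.3  0.25 0.01]
```

Scaled: 0.05 rad / 4 = 0.0125.

```bash
python3 -m crank '[[[-0.0002,0.0026,0.0001,0,0,0.0125,0.0235],[-0.0002,0.0026,0.0001,0,0,0.0125,0.0235],[-0.0002,0.0026,0.0001,0,0,0.0125,0.0235],[-0.0002,0.0026,0.0001,0,0,0.0125,0.0235]]]'|tail -1
python3 -c "
from h import *
circ()"
```

```text
gripper_force: 1.4
t 20.55 local [ 0.0519 -0.0043] z 0.1652 yaw-Y -0.0739 tilt [0.0028 0.0013] Ftool [ 1.33 -2.76 -0.74] w 0.0238 j5 1.51
R 52.1 ang -0.082 yaw -0.074 zg 0.1839 |g| 1.4 M [0.48 0.27 0.04]
```

Scaled: 0.05 rad / 4 = 0.0125.

```bash
python3 -m crank '[[[-0.0001,0.0026,0.0001,0,0,0.0125,0.0235],[-0.0001,0.0026,0.0001,0,0,0.0125,0.0235]]]'|tail -1
python3 -c "
from h import *
circ()"
python3 -m crank '[[[-0.0001,0.0026,0.0001,0,0,0.0125,0.0235],[-0.0001,0.0026,0.0001,0,0,0.0125,0.0235]]]'|tail -1
python3 -c "
from h import *
circ()"
```

```text
gripper_force: 1.9
t 20.75 local [ 0.0514 -0.0092] z 0.1651 yaw-Y -0.1738 tilt [0.0031 0.0017] Ftool [ 2.09 -3.83 -0.92] w 0.0235 j5 1.61
R 52.2 ang -0.178 yaw -0.174 zg 0.1838 |g| 1.9 M [ 0.68  0.23 -0.01]
gripper_force: 2.4
t 20.95 local [ 0.0503 -0.014 ] z 0.1651 yaw-Y -0.2737 tilt [0.0035 0.0021] Ftool [ 1.54 -5.6  -0.55] w 0.024 j5 1.7
R 52.2 ang -0.271 yaw -0.274 zg 0.1838 |g| 2.4 M [ 0.91  0.2  -0.  ]
```

Scaled: 0.05 rad / 4 = 0.0125.

```bash
python3 -m crank '[[[-0.0001,0.0026,0.0001,0,0,0.0125,0.0235]]]'|tail -1
python3 -c "
from h import *
circ()"
python3 -m crank '[[[-0.0001,0.0013,0.0001,0,0,0.0063,0.0235]]]'|tail -1
python3 -c "
from h import *
circ()"
```

```text
gripper_force: 2.7
t 21.05 local [ 0.0496 -0.0163] z 0.165 yaw-Y -0.3237 tilt [0.0037 0.0023] Ftool [ 0.67 -5.85 -0.83] w 0.0236 j5 1.74
R 52.2 ang -0.318 yaw -0.324 zg 0.1837 |g| 2.7 M [ 0.88  0.12 -0.02]
gripper_force: 2.7
t 21.15 local [ 0.0492 -0.0176] z 0.165 yaw-Y -0.3484 tilt [0.0039 0.0023] Ftool [ 0.69 -5.7  -1.44] w 0.0238 j5 1.77
R 52.2 ang -0.344 yaw -0.348 zg 0.1837 |g| 2.7 M [0.93 0.18 0.01]
```

Scaled: 0.03 rad / 4 = 0.0075.

```bash
python3 -m crank '[[[-0.0001,0.0016,0.0001,0,0,0.0075,0.0235],[0,0.0016,0,0,0,0.0075,0.0235]]]'|tail -1
python3 -c "
from h import *
circ()"
```

```text
gripper_force: 3.1
t 21.35 local [ 0.0481 -0.0203] z 0.165 yaw-Y -0.4077 tilt [0.0043 0.0026] Ftool [ 1.75 -6.31 -0.31] w 0.0236 j5 1.82
R 52.2 ang -0.399 yaw -0.408 zg 0.1837 |g| 3.1 M [ 1.09  0.16 -0.04]
```

Scaled: 0.03 rad / 4 = 0.0075.

```bash
python3 -m crank '[[[0,0.0016,0,0,0,0.0075,0.0235],[0,0.0013,0,0,0,0.0063,0.0235]]]'|tail -1
python3 -c "
from h import *
circ()"
```

```text
gripper_force: 3.2
t 21.55 local [ 0.047  -0.0229] z 0.165 yaw-Y -0.4627 tilt [0.0044 0.0028] Ftool [ 0.54 -6.08 -0.92] w 0.0237 j5 1.87
R 52.3 ang -0.453 yaw -0.463 zg 0.1837 |g| 3.2 M [1.07 0.13 0.02]
```

Scaled: 0.03 rad / 4 = 0.0075.

```bash
python3 -m crank '[[[-0.0001,0.0016,0,0,0,0.0075,0.0235],[-0.0001,0.0016,0,0,0,0.0075,0.0235]]]'|tail -1
python3 -c "
from h import *
circ()"
```

```text
gripper_force: 3.7
t 21.75 local [ 0.0455 -0.0254] z 0.165 yaw-Y -0.5226 tilt [0.0047 0.003 ] Ftool [ 1.38 -7.3   0.37] w 0.024 j5 1.93
R 52.1 ang -0.509 yaw -0.523 zg 0.1837 |g| 3.7 M [1.25 0.13 0.04]
```

```bash
python3 -m crank '[[[0,0,0,0,0,0,0.05],[0,0,0,0,0,0,0.05],[0,0,0,0,0,0,0.05],[0,0,-0.03,0,0,0,0.05],[0,0,-0.04,0,0,0,0.05],[0,0,-0.04,0,0,0,0.05],[0,0,-0.03,0,0,0,0.05],[0,0,0,0,0,0,0.05]]]'|tail -3
python3 - <<'E'
from h import *
circ(); 
im=[]
for c in("wrist","top"):
    a,d=snapshot(c); im.append(a)
    for n in ["teal_bar","teal_spool","card_reader","dark_bar","ball_a"]:
        o=outline_of(n,c)
        if o: P=pts(c,d,o[0]['mask']);print(c,n,round(o[0]['conf'],2),np.round(np.median(P,0),3))
cv2.imwrite('pics/w6.png',cv2.resize(np.hstack([im[0],im[1]]),(800,300),interpolation=cv2.INTER_AREA)[:,:,::-1])
E
```

```text
contact_force: [0.8, 0.7, 0.7]
gripper_width: 0.0497
gripper_force: 0.0
t 22.55 local [ 0.0458 -0.0279] z 0.3102 yaw-Y -0.5221 tilt [ 0.01   -0.0008] Ftool [ 0.5  -0.92 -0.7 ] w 0.0497 j5 1.93
R 53.6 ang -0.547 yaw -0.522 zg 0.3289 |g| 0.0 M [ 0.05 -0.05 -0.02]
wrist teal_bar 0.87 [ 0.527 -0.096  0.006]
wrist teal_spool 0.8 [0.598 0.217 0.013]
wrist card_reader 0.48 [0.525 0.062 0.028]
wrist dark_bar 0.86 [0.525 0.062 0.028]
wrist ball_a 0.71 [0.615 0.066 0.18 ]
top teal_bar 0.68 [ 0.512 -0.111  0.011]
top teal_spool 0.87 [0.601 0.22  0.021]
top card_reader 0.85 [0.44  0.324 0.032]
top dark_bar 0.32 [0.601 0.22  0.021]
top ball_a 0.48 [0.611 0.071 0.189]
```

View pics/w6.png

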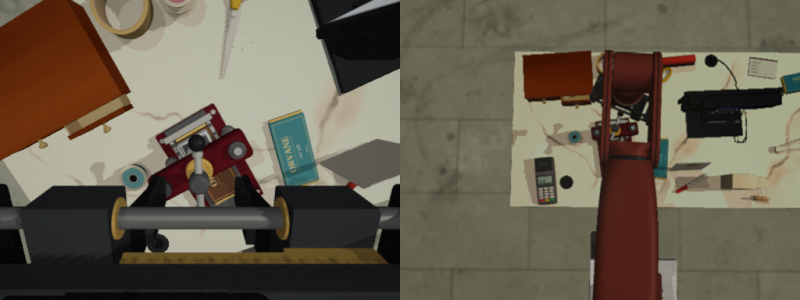

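The picture shows the handle free of the gripper, with its ball at about (197,143). The bar is under the platen at about (225,185), and the bystanders have not moved.

```bash
python3 -c "
from rig import *
print(job_done())"
```

```text
the job is handed in; nothing more can be done
None
```

The dark bar is home and square against the fence, and the platen grips it with the ball last reading about 7.3 N as it turned; I let go, the bystanders did not move, and the job was handed in at about 23 s, with no verdict returned.

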